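# Free the jammed shampoo bottle from the grooming tote

## Robot

A 7-joint arm with a two-finger parallel gripper is mounted at the origin on the work surface. World frame = base frame: x ahead of the robot, y to its left, z up, the work surface at z = 0. Lengths are in m, angles in rad, forces in N, time in s.
With the tool pointing down it reaches from about 0.4 to 0.75 m from the base axis. Payload 19.5 kg.
Tool frame: the origin (TCP) lies on the front face of the gripper's body, between the roots of the fingers; the fingertips stand 73 mm ahead of it and the grasp point (between the pads) lies env.tcp_to_grasp ahead of it (env.tcp_to_grasp is the distance from the TCP to the grasp point, in m); z points along the fingers, y is the line along which they close (so a half turn about z gives the same grasp; the last joint's range is limited). The gripper opens to 85 mm and grips with 20 to 120 N. Pads are 22 mm wide; open, the fingers measure 114 mm over their backs; the gripper's body (76 mm by 85 mm) begins 54 mm behind the grasp point. The pads swing forward as they close: fully open they stand 13 mm farther back than shut.
Start: joints at [1.143, 0.707, -0.028, 1.485, 0.022, 0.951, -0.075], TCP at [0.216, -0.533, 0.304] pointing down, gripper open.
Joint ranges: [-2.71, 2.71], [-0.32, 2.16], [-1.57, 1.52], [0, 2.45], [-1.46, 4.6], [0, 2.02], [-2.83, 2.83]. Speed limits (rad/s): [1.89, 1.89, 2.57, 2.57, 3.01, 3.01, 3.01].

## Interface

Orientations are given as [roll, pitch, yaw] about the fixed x, y, z axes, in that order (R = Rz(yaw) Ry(pitch) Rx(roll)).
In Python, from plant import env gives the robot as it stands.
- The arm moves only by the tool play_rows, never from a script. Its arguments are lists of equal length, an entry for each row: "travel": the shift along the tool's x, y, z in m, a list of three; "delta_rot": the turn, a rotation vector about the tool's x, y, z in rad, a list of three; "claw": the opening, from -1 (shut) to 1 (fully open). In form: {"travel": [[dx, dy, dz], ...], "delta_rot": [[wx, wy, wz], ...], "claw": [claw, ...]}. A call has 1 to 12 rows; each row shifts and turns the commanded pose from where the row before left it, along the tool's axes as they then stand; what a row does not reach is not made up. A row lasts 1/10 s, in which the tool goes at most 50 mm and 8.59 degrees, less where a joint would pass 70% of its speed; a pose out of reach is approached as far as the arm can. A call is refused whole if a number of a shift passes 0.05 or a number of a turn 0.15, either way. A call with a gripper value outside its range is refused whole. The fingers move at their own pace and stop on an object; the grip force is fixed at half the most. Time passes only in rows, so rows that do not move let the fingers close. It gives the time, the measured TCP pose, the force, the opening and the grip force at its end, in the units of the state.
- env.get_state(): the state, without advancing time (a new reading comes with each control period).
- env.camera(name): name is "scene" or "top" or "wrist"; returns a dict with "img" (384x512x3 uint8, blue, green, red), "fx", "fy", "cx", "cy" (pixels), "rvec" (rotation vector, rad) and "tvec" (3), from world to camera coordinates, as OpenCV has them. Camera axes: x right, y down, z forward; pixel columns grow to the right and rows downward; lengths in m; the calibration is good to about 2 mm. A picture is of the moment at which its call begins. There is no depth.
- env.job_done(): hands the job in; it is judged then, once.
The state is a dict: "t": time; "qpos": joint angles; "qvel": joint speeds; "joint_efforts": joint torques, N m; "tcp_pos": TCP position; "tool_rot": TCP orientation; "ft_force": force on the tool from outside, world axes, zero at the start; "torque": the same for the moment, N m; "width": finger opening in m; "gripper_force": force on a finger pad.
Only numpy, scipy, OpenCV 4.12 (cv2) and the standard library are available. Lean on these libraries where they do the work, as an engineer would, in place of code of your own. Each camera call takes 0.05 s, during which the arm holds its last target. There are 200 camera calls.

## Task

The blue shampoo bottle has toppled into the corner of the grey tote, its foot jammed under the corner's cover plate, and the red carrying handle swung over it. First fold the handle all the way back down, away from the bottle, then draw the bottle out of the corner and stand it gently upright, cap up, on the middle of the green pad on the metal tray, without dropping it. Leave the jar and tin on the tray, the brush in the tote, and the comb and the clipper on the table where they are.

Things in the scene. Friction and masses are not known exactly. Their poses are not given: they have to be found in the camera images.
- bottle_center (a point): Centre of the loose blue shampoo bottle, half-way up its 180 mm; z runs from foot to cap, x and y square to its flat sides. Body 50 x 50 mm square from 90 mm below this point to 40 mm above it, then a 36 mm shoulder 16 mm high and a white cap 30 mm across. 0.2 to 0.45 kg, centre of mass some 20 mm below this point. It starts leaning 35 degrees from upright, cap end leaning towards the tote's +x.
- tote: Grey open tote, fixed; origin on the table under it, x along its length, y across, z up. Outside x = -136 to +116 mm, y = -75 to +75 mm. Floor 5 mm; walls 5 to 6 mm thick, 55 mm high; the near +y corner is raised to 106 mm and covered (see cover_edge). A fixed cross wall 55 mm high at x = -53 to -46 mm, on which the bottle leans. The bottle's foot is on the floor in the corner of the near end wall and the +y side wall, under the cover.
- cover_edge (a point): Middle of the lower free edge of the corner cover (axes of the tote), a level plate 6 mm thick, underside 100 mm above the table, over tote x = -136 to -88, y = +8 to +75 mm. The gap between it and the cross wall passes the bottle with 4 mm to spare as it leans: lifted straight up it binds after some 8 mm and twists in the grip; it cannot be righted in place. Drawn 100 mm along its own axis, its foot is above everything.
- handle_bar (a joint): Angle of the tote's red carrying handle, rad: 0 is folded back flat, level, pointing to the tote's -x beyond its near end (the stop); 1.57 is straight up; about 1.6 to 1.7 (stop at 1.73) at the start, just above the bottle. A stiff friction hinge (about 3 N at the bar, up to 5 N) that stays where it is left.
- bar_grip (a point): Point on the axis of the handle's round cross bar (10 mm thick, 166 mm long along the tote's y), at tote y = -35 mm, on the half of the bar that has no bottle under it; the place to take it. It swings at 88 mm radius about bar_hinge.
- bar_hinge (a point): Point on the handle's fixed hinge axis level with bar_grip: tote x = -85, y = -35 mm, 45 mm above the table. The hinge axis runs along the tote's y. At handle angle a the bar is 88 mm * cos(a) from it towards the tote's -x and 88 mm * sin(a) above it.
- pad (a point): Centre of the top face of the round green pad, 110 mm across, 12 mm above the table, on the metal drip tray (170 x 230 x 10 mm, fixed; x along 170, y along 230; the pad centre is at x = +30, y = -50 mm from the tray's centre). The bottle's place. Axes are the tray's.
- jar_center (a point): Centre of the loose amber jar, 60 mm across, 80 mm high, standing on the tray, about 115 mm from the pad's centre (tray x +10, y +115 mm from it).
- tin_center (a point): Centre of the loose tin, 48 mm across, 60 mm high, standing on the tray, about 150 mm from the pad's centre (tray x -70, y +130 mm from it).
- brush_center (a point): Centre of the loose wooden brush, 125 x 50 x 22 mm, lying bristles down across the tote's far compartment.
- comb: Loose steel comb, 140 x 30 mm, 12 mm high, lying on the table; origin under its centre.
- clipper: Loose black clipper, 175 x 44 x 34 mm, lying on the table; origin under its centre.
Not all that is in view belongs to the job. Of the things like the part that bears bottle_center, leave any that is turquoise; of the rest the larger one is meant.

How it is judged:
By the outcome, as a careful person would: the job done as asked, in the order asked, and still so for the second after the job is handed in, with the robot touching nothing.
It also fails if it takes over 59 s, if anything falls off the work surface, if the arm or the gripper's body presses on something with over 40 N, if the wrist force passes 120 N, or if a joint passes its speed limit or range.

## Working session

There is one attempt and no reset: what is moved stays moved. The work goes in short steps, Python scripts to look and compute and a tool call to move; the robot and the scene stay as the last step left them, time stands still between calls to the robot, and variables do not carry over. Pictures are saved under pics/ and viewed, at most 11 in all, crops included, and the job is handed in when it is done.

Besides the shell and the picture viewer there is one more tool, called as name(argument=value, ...) on one line, values as JSON. play_rows: Moves the arm, as the interface text tells. Its arguments: {"type":"object","properties":{"travel":{"type":"array","items":{"type":"array","items":{"type":"number"}}},"delta_rot":{"type":"array","items":{"type":"array","items":{"type":"number"}}},"claw":{"type":"array","items":{"type":"number"}}},"required":["travel","delta_rot","claw"]}

```bash
ls; mkdir -p pics
python3 - <<'E'
from plant import env
import cv2,numpy as np
s=env.get_state();print({k:np.round(v,4) for k,v in s.items()},env.tcp_to_grasp)
for n in("scene","top"):
    c=env.camera(n);cv2.imwrite(f"pics/{n}0.png",c["img"])
    np.savez(f"{n}0.npz",**c)
    print(n,c["fx"],c["cx"],c["cy"],np.round(c["rvec"],4),np.round(c["tvec"],4))
E
```

```text
pics
{'t': np.float64(0.0), 'qpos': array([ 1.1433,  0.7071, -0.0276,  1.485 ,  0.022 ,  0.9509, -0.0755]), 'qvel': array([-0.0013, -0.0006, -0.0005, -0.0016, -0.0001, -0.    , -0.0016]), 'joint_efforts': array([-0.00000e+00, -8.83207e+01,  1.23450e+00, -2.36159e+01,
        1.68000e-02,  6.60000e-03, -0.00000e+00]), 'tcp_pos': array([ 0.2163, -0.5326,  0.3034]), 'tool_rot': array([-3.1405,  0.    ,  0.3858]), 'ft_force': array([-0.4892, -0.6577, -0.1668]), 'torque': array([ 0.0814,  0.0248, -0.0187]), 'gripper_force': np.float64(0.0), 'width': np.float64(0.0854)} 0.0539
scene 487.47732437177655 260.6340405567141 188.5889008569154 [ 2.5424  0.6268 -0.1727] [-0.4384 -0.1794  1.8405]
top 352.3565815138536 250.72817795023522 187.4723144536744 [ 2.1738 -2.1778  0.0846] [-0.0019  0.5017  1.0129]
```

View pics/scene0.png

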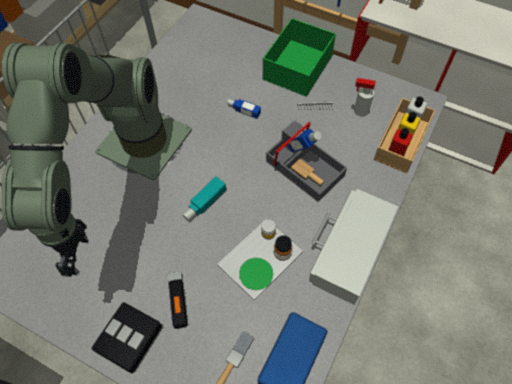

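View pics/top0.png

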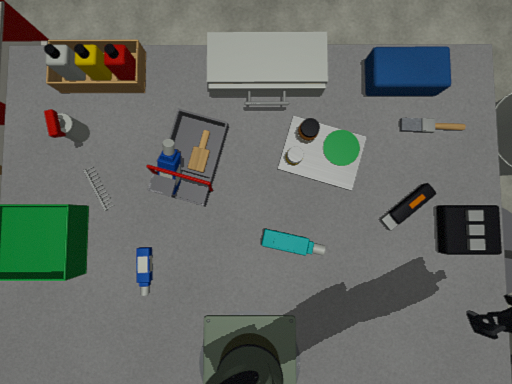

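Scene: tote with the leaning blue bottle at top px (168,158), red bar (150,168)–(211,187). Lookalikes: turquoise bottle (288,242, excluded by colour) and a small blue bottle (144,267, smaller). I choose the one in the tote. The pad is at (341,148). A close crop comes next.

Run:
```python
import cv2,numpy as np
t=np.load("top0.npz")["img"];s=np.load("scene0.npz")["img"]
a=cv2.resize(t[100:215,140:240],None,fx=4,fy=4,interpolation=cv2.INTER_CUBIC)  #400x460
b=cv2.resize(s[110:208,256:356],None,fx=4,fy=4,interpolation=cv2.INTER_CUBIC)
b=cv2.copyMakeBorder(b,0,a.shape[0]-b.shape[0],0,0,cv2.BORDER_CONSTANT)
cv2.imwrite("pics/crop1.png",np.hstack([a,b]))
# blobs
for n,im in(("top",t),("scene",s)):
    h=cv2.cvtColor(im,cv2.COLOR_BGR2HSV)
    for nm,lo,hi in(("green",(50,120,60),(75,255,255)),("red",(0,150,80),(6,255,255)),("blue",(100,130,40),(125,255,255))):
        k,l,st,ce=cv2.connectedComponentsWithStats(cv2.inRange(h,lo,hi))
        print(n,nm,[(st[i].tolist(),ce[i].round(1).tolist()) for i in range(1,k) if st[i,4]>40])
```

```text
top green [([324, 130, 36, 36, 1000], [341.0, 147.3]), ([0, 204, 69, 77, 4709], [33.7, 239.6]), ([85, 229, 3, 39, 42], [86.0, 248.3])]
top red [([104, 44, 22, 21, 280], [116.0, 55.7]), ([44, 109, 14, 27, 235], [50.7, 122.2]), ([147, 165, 64, 20, 209], [179.1, 174.8])]
top blue [([365, 47, 86, 49, 3893], [407.6, 70.5]), ([157, 149, 24, 22, 334], [169.3, 160.8]), ([137, 248, 15, 39, 330], [144.2, 267.5])]
scene green [([263, 19, 72, 77, 2870], [297.8, 56.4]), ([240, 258, 33, 32, 815], [255.8, 273.4])]
scene red [([356, 78, 19, 9, 98], [365.5, 81.6]), ([276, 122, 34, 31, 100], [292.4, 137.2]), ([393, 129, 19, 21, 176], [401.5, 138.9])]
scene blue [([0, 12, 7, 20, 79], [2.0, 22.4]), ([233, 99, 11, 13, 83], [237.8, 104.5]), ([251, 106, 9, 12, 73], [255.6, 111.4]), ([294, 129, 20, 20, 191], [305.4, 138.9]), ([258, 313, 69, 71, 2909], [293.1, 352.2])]
```

View pics/crop1.png

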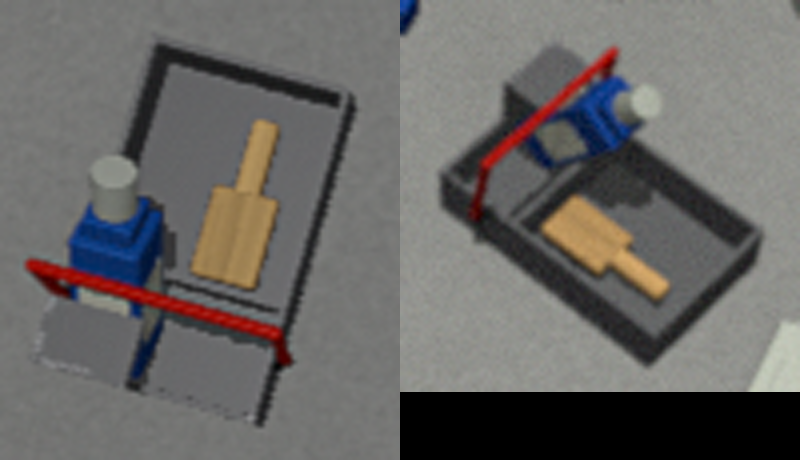

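Left (top view): the blue bottle's white cap is at crop (115,185), i.e. px (169,146). The bar runs from (30,266) to (280,335), the cover is at lower left, and the brush is in the far compartment. The choice is confirmed: it is the large blue bottle under the red bar. Next I fit the tote pose to these points.

```bash
cat > h.py <<'E'
import numpy as np,cv2
from scipy.optimize import least_squares
from scipy.spatial.transform import Rotation as R
def proj(c,P): return cv2.projectPoints(np.atleast_2d(P).astype(float),c["rvec"],c["tvec"],np.array([[c["fx"],0,c["cx"]],[0,c["fy"],c["cy"]],[0,0,1.]]),None)[0][:,0]
def w(p,P): P=np.atleast_2d(P);return np.c_[P[:,:2]@R.from_euler('z',p[2]).as_matrix()[:2,:2].T+p[:2],P[:,2]]
def load(n): return dict(np.load(n+".npz"))
def bar(a,y): return [-.085-.088*np.cos(a),y,.045+.088*np.sin(a)]
th=np.radians(35);U=np.array([np.sin(th),0,np.cos(th)]);C0=np.array([-.0584,.0445,.093])
E
python3 - <<'E'
from h import *
T,S=load("top0"),load("scene0")
rim=lambda x,y:[x,y,.055]
tp=[rim(.116,.075),rim(.116,-.075),rim(-.136,-.075),[-.136,.075,.106]]
tpx=np.array([(155,40),(354,95),(262,425),(35,360)])/4+[140,100]
sp=[rim(-.136,-.075),rim(.116,-.075),rim(.116,.075)]
spx=np.array([(42,175),(250,335),(362,232)])/4+[256,110]
tb=np.array([(30,266),(280,335)])/4+[140,100]; sb=np.array([(213,52),(85,163)])/4+[256,110]
def f(v):
    B=w(v,[bar(v[3],.083),bar(v[3],-.083)])
    return np.r_[(proj(T,w(v,tp))-tpx).ravel(),(proj(S,w(v,sp))-spx).ravel(),(proj(T,B)-tb).ravel(),(proj(S,B)-sb).ravel()]
r=least_squares(f,[.55,.1,-.25,1.65],loss="soft_l1");p=r.x;print(p.round(4));print(f(p).round(1))
pads=[(T,(341.0,147.3)),(S,(255.8,273.4))]
q=least_squares(lambda v:np.concatenate([proj(c,[v[0],v[1],.012])[0]-x for c,x in pads]),[.55,-.3]);print("pad",q.x,q.fun.round(2))
np.save("fit.npy",np.r_[p,q.x])
# bottle wire overlay
rot=np.array([[np.cos(th),0,np.sin(th)],[0,1,0],[-np.sin(th),0,np.cos(th)]])
ims=[]
for c,(x0,y0,x1,y1) in((T,(140,100,240,215)),(S,(256,110,356,210))):
    im=cv2.resize(c["img"][y0:y1,x0:x1],None,fx=4,fy=4,interpolation=cv2.INTER_CUBIC)
    def ln(A,col):
        P=(proj(c,w(p,A))-[x0,y0]+.5)*4
        cv2.polylines(im,[P.astype(int)],True,col,1)
    for zz,h in((-.09,.025),(.04,.025),(.04,.018),(.056,.015),(.09,.015)):
        ln(np.array([[sx*h,sy*h,zz] for sx,sy in((1,1),(1,-1),(-1,-1),(-1,1))])@rot.T+C0,(0,255,255))
    ln([rim(.116,.075),rim(.116,-.075),rim(-.136,-.075),rim(-.136,.075)],(0,255,0))
    ln([[-.136,.075,.106],[-.136,.008,.106],[-.088,.008,.106],[-.088,.075,.106]],(255,0,255))
    ln([bar(p[3],.083),bar(p[3],-.083)],(255,255,255))
    ims.append(cv2.copyMakeBorder(im,0,460-im.shape[0],0,0,cv2.BORDER_CONSTANT))
cv2.imwrite("pics/ov1.png",np.hstack(ims))
cap=C0+.09*U;print("cap top world",w(p,cap),"bargrip",w(p,bar(p[3],-.04)),"bar0",w(p,bar(0,-.04)))
E
```

```text
[ 0.5964  0.1645 -0.2763  1.6953]
[ 0.  -1.4  0.  -1.4 -1.6  0.3 -0.8  0.9 -1.5 -0.9  0.5  1.1  0.  -0.
  1.5  0.2 -0.6 -0.  -0.5  0.4 -0.4  0.8]
pad [ 0.62180091 -0.27275087] [ 0.16  0.14  0.21 -0.08]
cap top world [[0.60203792 0.20914662 0.16672368]] bargrip [[0.51424577 0.14620617 0.13231906]] bar0 [[0.41907064 0.17318917 0.045     ]]
```

View pics/ov1.png

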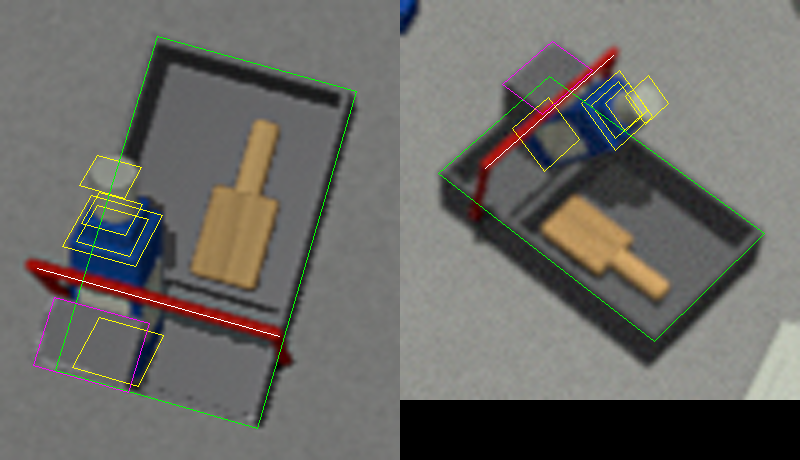

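The overlay fits to about 1 px: tote, cover and bar all agree, and the bottle is where the geometry says. I'll write a row planner and travel to above the bar.

```bash
cat >> h.py <<'E'
def down(psi): return R.from_euler('xyz',[np.pi,0,psi])
def plan(wps,start=None,step=.045,turn=.12):
    """wps: [(pos,Rot)]; prints rounded rows following straight lines from the present pose"""
    from plant import env
    import json
    s=env.get_state()
    with open("log.jsonl","a") as f: f.write(json.dumps({k:np.asarray(s[k]).tolist() for k in("qpos","tcp_pos","tool_rot")})+"\n")
    p,r=(s["tcp_pos"].copy(),R.from_euler('xyz',s["tool_rot"])) if start is None else start
    print("t",s["t"],"pos",p.round(4),"rpy",s["tool_rot"].round(3),"q",s["qpos"].round(3),"F",s["ft_force"].round(1),"w",round(float(s["width"]),4))
    tr,ro=[],[]
    for P,Q in wps:
        P=np.array(P,float);p0,r0=p,r;rv=(r0.inv()*Q).as_rotvec()
        n=max(1,int(np.ceil(max(np.linalg.norm(P-p0)/step,np.linalg.norm(rv)/turn))))
        for i in range(1,n+1):
            g=p0+(P-p0)*i/n;G=r0*R.from_rotvec(rv*i/n)
            d=np.round(r.inv().apply(g-p),3);e=np.round((r.inv()*G).as_rotvec(),3)
            p=p+r.apply(d);r=r*R.from_rotvec(e);tr.append((d+0.).tolist());ro.append((e+0.).tolist())
    for i in range(0,len(tr),12): print(json.dumps(tr[i:i+12]),"\n",json.dumps(ro[i:i+12]))
    print("end",p.round(4),r.as_euler('xyz').round(3)); return p,r
E
python3 - <<'E'
from h import *
plan([((.5,-.25,.30),down(.9)),((.514,.146,.29),down(1.294))])
E
```

```text
t 0.1 pos [ 0.2163 -0.5326  0.3035] rpy [-3.141  0.     0.386] q [ 1.143  0.707 -0.028  1.485  0.022  0.951 -0.075] F [0.1 0.7 0.7] w 0.0853
[[0.041, -0.017, 0.0], [0.042, -0.015, 0.001], [0.043, -0.013, 0.0], [0.043, -0.01, 0.001], [0.044, -0.007, 0.0], [0.044, -0.005, 0.0], [0.044, -0.002, 0.001], [0.045, 0.0, 0.0], [0.044, 0.002, 0.001], [0.035, -0.026, 0.001], [0.037, -0.025, 0.001], [0.038, -0.022, 0.001]] 
 [[0.0, 0.0, -0.057], [0.0, 0.0, -0.057], [0.0, 0.0, -0.057], [0.0, 0.0, -0.058], [0.0, 0.0, -0.057], [-0.001, 0.0, -0.057], [0.0, 0.0, -0.057], [0.0, 0.0, -0.057], [0.0, 0.0, -0.057], [0.0, 0.0, -0.044], [0.0, 0.0, -0.044], [0.0, 0.0, -0.043]]
[[0.038, -0.022, 0.001], [0.04, -0.019, 0.001], [0.04, -0.018, 0.001], [0.041, -0.016, 0.002], [0.042, -0.014, 0.001], [0.042, -0.013, 0.001]] 
 [[0.0, 0.0, -0.044], [0.0, 0.0, -0.044], [0.0, 0.0, -0.044], [0.0, 0.0, -0.044], [0.0, 0.0, -0.043], [0.0, 0.0, -0.044]]
end [0.5135 0.1461 0.2896] [ 3.141 -0.     1.294]
```

play_rows(travel=[[0.041,-0.017,0.0],[0.042,-0.015,0.001],[0.043,-0.013,0.0],[0.043,-0.01,0.001],[0.044,-0.007,0.0],[0.044,-0.005,0.0],[0.044,-0.002,0.001],[0.045,0.0,0.0],[0.044,0.002,0.001],[0.035,-0.026,0.001],[0.037,-0.025,0.001],[0.038,-0.022,0.001]], delta_rot=[[0.0,0.0,-0.057],[0.0,0.0,-0.057],[0.0,0.0,-0.057],[0.0,0.0,-0.058],[0.0,0.0,-0.057],[-0.001,0.0,-0.057],[0.0,0.0,-0.057],[0.0,0.0,-0.057],[0.0,0.0,-0.057],[0.0,0.0,-0.044],[0.0,0.0,-0.044],[0.0,0.0,-0.043]], claw=[1,1,1,1,1,1,1,1,1,1,1,1])

```text
t: 1.3
tcp_pos: [0.5046, -0.1164, 0.2965]
tool_rot: [3.141, 0.0, 1.033]
ft_force: [0.9, 0.2, 0.2]
width: 0.0857
gripper_force: 0.0
```

play_rows(travel=[[0.038,-0.022,0.001],[0.04,-0.019,0.001],[0.04,-0.018,0.001],[0.041,-0.016,0.002],[0.042,-0.014,0.001],[0.042,-0.013,0.001],[0,0,0],[0,0,0]], delta_rot=[[0.0,0.0,-0.044],[0.0,0.0,-0.044],[0.0,0.0,-0.044],[0.0,0.0,-0.044],[0.0,0.0,-0.043],[0.0,0.0,-0.044],[0,0,0],[0,0,0]], claw=[1,1,1,1,1,1,1,1])

```text
t: 2.1
tcp_pos: [0.5133, 0.1465, 0.2893]
tool_rot: [3.141, 0.001, 1.295]
ft_force: [-0.1, -0.3, -0.2]
width: 0.0854
gripper_force: 0.0
```

Run:
```python
from h import *
from plant import env
c=env.camera("wrist");np.savez("wrist1.npz",**c)
p=np.load("fit.npy")
im=cv2.resize(c["img"],None,fx=1.5,fy=1.5)
def ln(A,col): cv2.polylines(im,[((proj(c,w(p,A))+.5)*1.5).astype(int)],True,col,1)
rot=np.array([[np.cos(th),0,np.sin(th)],[0,1,0],[-np.sin(th),0,np.cos(th)]])
for zz,h in((.04,.025),(.056,.015),(.09,.015)):
    ln(np.array([[sx*h,sy*h,zz] for sx,sy in((1,1),(1,-1),(-1,-1),(-1,1))])@rot.T+C0,(0,255,255))
ln([[-.136,.075,.106],[-.136,.008,.106],[-.088,.008,.106],[-.088,.075,.106]],(255,0,255))
ln([bar(p[3],.083),bar(p[3],-.083)],(255,255,255));ln([[-.136,-.075,.055],[-.136,.008,.055]],(0,255,0))
cv2.imwrite("pics/wrist1.png",im)
b=w(p,bar(p[3],-.04))[0]
plan([((b[0],b[1],b[2]+.064),down(1.294))])
```

```text
t 2.15 pos [0.5135 0.1454 0.2894] rpy [3.141e+00 1.000e-03 1.293e+00] q [-0.245  0.665 -0.168  1.655  0.141  0.834 -0.751] F [ 0.4 -0.4  0.4] w 0.0852
[[0.0, 0.0, 0.031], [0.001, 0.0, 0.031], [0.0, 0.0, 0.031]] 
 [[0.0, 0.0, 0.0], [0.0, 0.001, 0.0], [0.001, 0.0, -0.001]]
end [0.5138 0.1463 0.1964] [-3.141  0.     1.294]
```

View pics/wrist1.png

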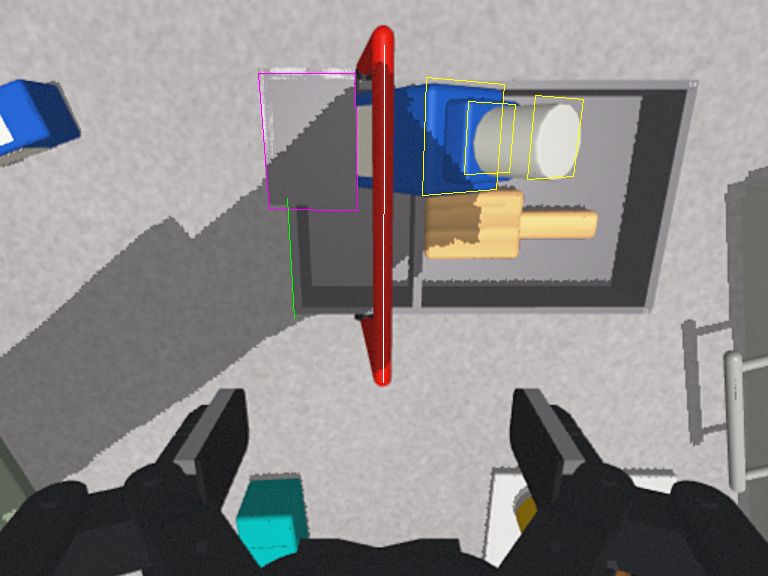

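The wrist view shows the bar at (383,200), exactly on the prediction. The cap is at (560,140), within about 5 px of it. Now I'll descend and grip.

play_rows(travel=[[0.0,0.0,0.031],[0.001,0.0,0.031],[0.0,0.0,0.031],[0,0,0],[0,0,0],[0,0,0],[0,0,0],[0,0,0],[0,0,0],[0,0,0]], delta_rot=[[0,0,0],[0,0,0],[0,0,0],[0,0,0],[0,0,0],[0,0,0],[0,0,0],[0,0,0],[0,0,0],[0,0,0]], claw=[1,1,1,1,-1,-1,-1,-1,-1,-1])

```text
t: 3.15
tcp_pos: [0.5142, 0.1468, 0.1972]
tool_rot: [3.14, 0.0, 1.294]
ft_force: [-1.8, -1.5, 8.4]
width: 0.0074
gripper_force: 58.7
```

Run:
```python
from h import *
from plant import env
s=env.get_state();print(s["width"],s["gripper_force"],s["tcp_pos"],s["ft_force"])
a=np.linspace(1.695,-.02,13);y=-.088*np.cos(a);z=-.088*np.sin(a)
print(np.c_[0*y[1:],np.diff(y),np.diff(z)].round(3).tolist())
```

```text
0.007423058320423207 58.735384941101074 [0.51416204 0.1468176  0.19719917] [-1.82784684 -1.53552004  8.36670419]
[[-0.0, -0.013, -0.001], [-0.0, -0.013, 0.001], [-0.0, -0.012, 0.003], [-0.0, -0.012, 0.005], [-0.0, -0.011, 0.006], [-0.0, -0.01, 0.008], [-0.0, -0.009, 0.009], [-0.0, -0.007, 0.01], [-0.0, -0.006, 0.011], [-0.0, -0.004, 0.012], [-0.0, -0.002, 0.012], [-0.0, -0.001, 0.013]]
```

Width is 7.4 mm with an 8 N upward force, so the tips probably hold only the bar's upper half. I'll regrip 8 mm deeper.

play_rows(travel=[[0,0,0],[0,0,0],[0,0,0.004],[0,0,0.004],[0,0,0],[0,0,0],[0,0,0],[0,0,0],[0,0,0]], delta_rot=[[0,0,0],[0,0,0],[0,0,0],[0,0,0],[0,0,0],[0,0,0],[0,0,0],[0,0,0],[0,0,0]], claw=[-0.3,-0.3,-0.3,-0.3,-1,-1,-1,-1,-1])

```text
t: 4.05
tcp_pos: [0.5138, 0.1468, 0.1885]
tool_rot: [3.141, 0.001, 1.294]
ft_force: [0.1, -0.7, -8.5]
width: 0.0078
gripper_force: 58.3
```

play_rows(travel=[[0,-0.013,-0.001],[0,-0.013,0.001],[0,-0.012,0.003],[0,-0.012,0.005],[0,-0.011,0.006],[0,-0.01,0.008],[0,-0.009,0.009],[0,-0.007,0.01],[0,-0.006,0.011],[0,-0.004,0.012],[0,-0.002,0.012]], delta_rot=[[0,0,0],[0,0,0],[0,0,0],[0,0,0],[0,0,0],[0,0,0],[0,0,0],[0,0,0],[0,0,0],[0,0,0],[0,0,0]], claw=[-1,-1,-1,-1,-1,-1,-1,-1,-1,-1,-1])

```text
t: 5.15
tcp_pos: [0.42, 0.1735, 0.1127]
tool_rot: [3.137, -0.001, 1.292]
ft_force: [8.2, -6.8, 4.2]
width: 0.0077
gripper_force: 58.7
```

play_rows(travel=[[0,-0.001,0.007],[0,0,0.004],[0,0,0.002],[0,0,0]], delta_rot=[[0,0,0],[0,0,0],[0,0,0],[0,0,0]], claw=[-1,-1,-1,-1])

```text
t: 5.55
tcp_pos: [0.42, 0.1745, 0.1008]
tool_rot: [3.135, -0.003, 1.293]
ft_force: [11.0, -2.3, 19.7]
width: 0.0075
gripper_force: 69.3
```

The bar is at z ≈ 45 mm against its stop. I'll release with a small opening and rise.

play_rows(travel=[[0,0,0],[0,0,0],[0,0,0],[0,0,-0.01],[0,0,-0.02],[0,0,-0.04],[0,0,-0.045],[0,0,-0.045],[0,0,-0.045],[0,0,-0.03],[0,0,0]], delta_rot=[[0,0,0],[0,0,0],[0,0,0],[0,0,0],[0,0,0],[0,0,0],[0,0,0],[0,0,0],[0,0,0],[0,0,0],[0,0,0]], claw=[-0.4,-0.4,-0.4,-0.4,-0.4,-0.4,-0.4,0,1,1,1])

```text
t: 6.65
tcp_pos: [0.4179, 0.1744, 0.3385]
tool_rot: [3.136, -0.003, 1.294]
ft_force: [0.3, 0.1, -0.8]
width: 0.0811
gripper_force: 0.0
```

Run:
```python
from h import *
from plant import env
import json
for n in("top","wrist"):
    c=env.camera(n);np.savez(n+"2.npz",**c)
W=load("wrist2")
cv2.imwrite("pics/w2.png",W["img"])
p=np.load("fit.npy");print("bar0 px",proj(load("top2"),w(p,[bar(0,.083),bar(0,-.083)])),proj(W,w(p,[bar(0,.083),bar(0,-.083)])))
h=cv2.cvtColor(load("top2")["img"],cv2.COLOR_BGR2HSV);print(cv2.boundingRect(cv2.inRange(h[100:260,130:240],(0,150,60),(6,255,255))))
M=R.from_matrix(np.array([[-np.cos(th),0,-np.sin(th)],[0,1,0],[np.sin(th),0,-np.cos(th)]]))
Q=R.from_euler('z',p[2])*M
pre=w(p,C0+.194*U)[0];print("pre",pre,Q.as_euler('xyz'))
plan([((.52,.17,.32),down(2.0)),((.58,.185,.34),down(2.865)),(pre,Q)])
# FK fit
L=[json.loads(l) for l in open("log.jsonl")]
from itertools import product
def fk(v,q,sg):
    q=np.array(q)*sg;Y=lambda a:R.from_euler('y',a);Z=lambda a:R.from_euler('z',a);z=np.array([0,0,1])
    r=Z(q[0]);P=v[0]*z;r=r*Y(q[1]);P=P+r.apply(v[1]*z+[v[4],0,0]);r=r*Z(q[2])*Y(q[3]);P=P+r.apply(v[2]*z+[-v[4],0,0]);r=r*Z(q[4])*Y(q[5]);P=P+r.apply(v[3]*z);return P,r*Z(q[6])
for s3,s5 in product((1,-1),(1,-1)):
    sg=np.array([-1,1,s3,1,s5,1,1.])
    f=lambda v:np.concatenate([fk(v,l["qpos"],sg)[0]-l["tcp_pos"] for l in L])
    g=least_squares(lambda v:np.r_[f(v),1e-3*(v-[.36,.42,.4,.3,0])],[.36,.42,.4,.3,0]);print(s3,s5,g.x.round(3),np.abs(f(g.x)).max().round(4),[fk(g.x,l["qpos"],sg)[1].apply([0,0,1]).round(3) for l in L])
```

```text
bar0 px [[147.79678349 204.10109421]
 [203.44349021 219.91385541]] [[254.19535302  55.61717109]
 [254.07725972 201.81732166]]
(25, 73, 58, 48)
pre [0.65942801 0.19287601 0.2519155 ] [ 3.14159265 -0.61086524  2.86533301]
t 6.75 pos [0.4174 0.1741 0.3352] rpy [ 3.14  -0.     1.294] q [-0.366  0.487 -0.163  1.854  0.107  0.808 -0.861] F [ 0.8 -0.3 -0.4] w 0.0854
[[0.004, 0.017, 0.003], [0.002, 0.017, 0.002], [0.0, 0.017, 0.003], [-0.002, 0.017, 0.002], [-0.004, 0.016, 0.003], [-0.006, 0.017, 0.002], [-0.001, 0.008, -0.002], [-0.002, 0.007, -0.003], [-0.003, 0.007, -0.002], [-0.004, 0.007, -0.003], [-0.004, 0.006, -0.002], [-0.006, 0.006, -0.003]] 
 [[0.0, 0.0, -0.118], [0.0, 0.0, -0.117], [0.001, 0.0, -0.118], [0.0, 0.0, -0.118], [0.0, 0.0, -0.118], [0.0, 0.001, -0.117], [0.0, 0.0, -0.108], [0.0, 0.0, -0.108], [0.0, 0.0, -0.108], [0.0, 0.0, -0.109], [0.0, 0.0, -0.108], [0.0, 0.0, -0.108]]
[[-0.005, 0.005, -0.002], [-0.006, 0.004, -0.003], [-0.012, 0.005, 0.015], [-0.014, 0.005, 0.013], [-0.015, 0.005, 0.012], [-0.017, 0.005, 0.01], [-0.017, 0.005, 0.009], [-0.018, 0.005, 0.007]] 
 [[0.0, 0.0, -0.108], [0.001, 0.0, -0.108], [0.0, 0.102, 0.0], [0.0, 0.102, 0.0], [0.0, 0.101, 0.0], [0.0, 0.102, 0.0], [0.0, 0.102, -0.001], [0.0, 0.102, 0.0]]
end [0.6594 0.1933 0.2516] [-3.142 -0.611  2.866]
1 1 [ 1.6017e+01  7.1500e-01  1.4100e-01  1.6196e+01 -1.0000e-03] 0.0207 [array([-0.   ,  0.001, -1.   ]), array([-0.   ,  0.001, -1.   ]), array([ 0.001,  0.001, -1.   ])]
1 -1 [-0.254  0.535  0.282 -0.317 -0.004] 0.0243 [array([-0.033, -0.013, -0.999]), array([ 0.023, -0.205, -0.978]), array([ 0.035, -0.148, -0.988])]
-1 1 [-0.112  0.522  0.287 -0.186  0.   ] 0.0225 [array([ 0.032,  0.016, -0.999]), array([-0.076,  0.192, -0.978]), array([-0.073,  0.134, -0.988])]
-1 -1 [5.355 0.612 0.179 5.43  0.021] 0.0232 [array([-0.   ,  0.001, -1.   ]), array([ 0.   , -0.001, -1.   ]), array([ 0.002, -0.   , -1.   ])]
```

View pics/w2.png

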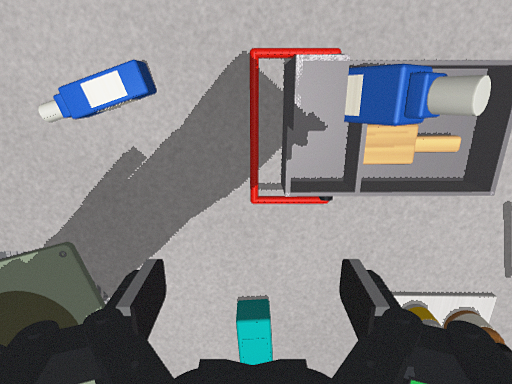

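The handle lies flat: the red bar is at column 254 as predicted for angle 0, and the bottle still leans at (420,95). Next I'll turn and tilt towards the cap end in stages.

play_rows(travel=[[0.004,0.017,0.003],[0.002,0.017,0.002],[0.0,0.017,0.003],[-0.002,0.017,0.002],[-0.004,0.016,0.003],[-0.006,0.017,0.002],[-0.001,0.008,-0.002],[-0.002,0.007,-0.003],[-0.003,0.007,-0.002],[-0.004,0.007,-0.003],[-0.004,0.006,-0.002],[-0.006,0.006,-0.003]], delta_rot=[[0.0,0.0,-0.118],[0.0,0.0,-0.117],[0.001,0.0,-0.118],[0.0,0.0,-0.118],[0.0,0.0,-0.118],[0.0,0.001,-0.117],[0.0,0.0,-0.108],[0.0,0.0,-0.108],[0.0,0.0,-0.108],[0.0,0.0,-0.109],[0.0,0.0,-0.108],[0.0,0.0,-0.108]], claw=[1,1,1,1,1,1,1,1,1,1,1,1])

```text
t: 7.95
tcp_pos: [0.5659, 0.1815, 0.3334]
tool_rot: [-3.14, -0.002, 2.654]
ft_force: [-0.1, -0.2, 0.7]
width: 0.0854
gripper_force: 0.0
```

play_rows(travel=[[-0.005,0.005,-0.002],[-0.006,0.004,-0.003],[-0.012,0.005,0.01],[-0.014,0.005,0.008],[-0.015,0.005,0.007],[0,0,0]], delta_rot=[[0.0,0.0,-0.108],[0.001,0.0,-0.108],[0.0,0.102,0.0],[0.0,0.102,0.0],[0.0,0.101,0.0],[0,0,0]], claw=[1,1,1,1,1,1])

```text
t: 8.55
tcp_pos: [0.622, 0.188, 0.3053]
tool_rot: [-3.137, -0.314, 2.861]
ft_force: [-0.4, -0.1, -0.8]
width: 0.0851
gripper_force: 0.0
```

```bash
cat >> h.py <<'E'
fit=np.load("fit.npy")
M35=R.from_matrix(np.array([[-np.cos(th),0,-np.sin(th)],[0,1,0],[np.sin(th),0,-np.cos(th)]]))
Q35=R.from_euler('z',fit[2])*M35
E
python3 - <<'E'
from h import *
plan([(w(fit,C0+.194*U)[0],Q35)])
E
```

```text
t 8.55 pos [0.622  0.188  0.3053] rpy [-3.137 -0.314  2.861] q [-0.096  1.017 -0.642  0.841  0.311  1.627  0.739] F [-0.4 -0.1 -0.8] w 0.0851
[[-0.016, 0.005, 0.013], [-0.018, 0.005, 0.012], [-0.019, 0.005, 0.01]] 
 [[-0.001, 0.099, -0.001], [-0.001, 0.099, -0.002], [0.0, 0.098, -0.001]]
end [0.6593 0.1928 0.2517] [-3.141 -0.61   2.865]
```

play_rows(travel=[[-0.016,0.005,0.013],[-0.018,0.005,0.012],[-0.019,0.005,0.01],[0,0,0]], delta_rot=[[-0.001,0.099,-0.001],[-0.001,0.099,-0.002],[0.0,0.098,-0.001],[0,0,0]], claw=[1,1,1,1])

```text
t: 8.95
tcp_pos: [0.6454, 0.189, 0.264]
tool_rot: [-3.131, -0.539, 2.849]
ft_force: [-0.9, 0.6, -0.2]
width: 0.0856
gripper_force: 0.0
```

Run:
```python
from h import *
from plant import env
for n in("wrist","scene","top"):
    np.savez(n+"3.npz",**env.camera(n))
c=load("wrist3");im=cv2.resize(c["img"],None,fx=1.5,fy=1.5)
rot=np.array([[np.cos(th),0,np.sin(th)],[0,1,0],[-np.sin(th),0,np.cos(th)]])
def ln(A,col): cv2.polylines(im,[((proj(c,w(fit,A))+.5)*1.5).astype(int)],True,col,1)
for zz,h in((-.02,.025),(.04,.025),(.056,.018),(.09,.015)):
    ln(np.array([[sx*h,sy*h,zz] for sx,sy in((1,1),(1,-1),(-1,-1),(-1,1))])@rot.T+C0,(0,255,255))
a=np.linspace(0,6.28,40)
for zz in(.056,.09): ln(np.c_[.015*np.cos(a),.015*np.sin(a),0*a+zz]@rot.T+C0,(0,0,255))
ln([[-.136,.075,.106],[-.136,.008,.106],[-.088,.008,.106],[-.088,.075,.106]],(255,0,255))
ln([[.116,.075,.055],[.116,-.075,.055],[-.136,-.075,.055],[-.136,.075,.055]],(0,255,0))
cv2.imwrite("pics/w3.png",im)
plan([(w(fit,C0+.094*U)[0],Q35)])
```

```text
t 9.1 pos [0.6453 0.19   0.2684] rpy [-3.138 -0.534  2.854] q [-0.169  1.217 -0.47   0.438  0.104  1.951  0.863] F [-0.  -0.7  1. ] w 0.0858
[[-0.004, 0.002, 0.036], [-0.005, 0.002, 0.035], [-0.005, 0.003, 0.036]] 
 [[0.001, 0.026, -0.003], [0.001, 0.025, -0.003], [0.001, 0.026, -0.004]]
end [0.604  0.209  0.1703] [-3.142 -0.611  2.866]
```

View pics/w3.png

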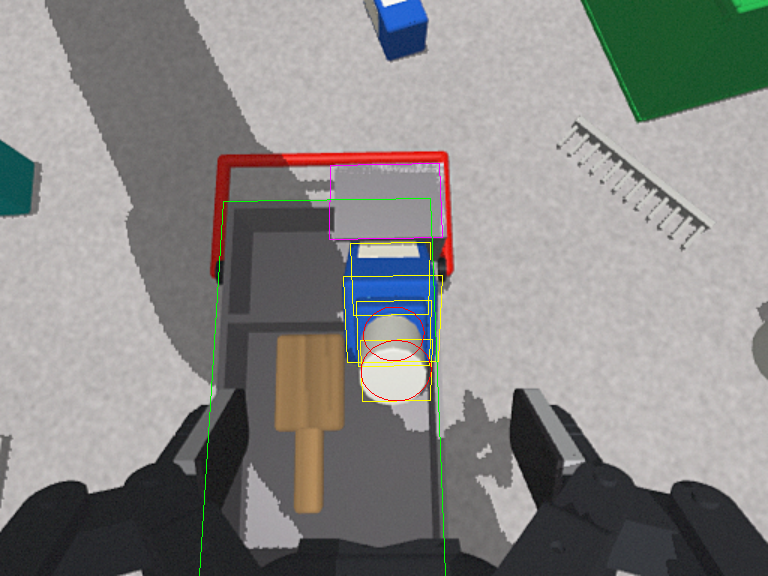

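The w3 overlay agrees with the real bottle: cap at (393,374) against (396,371) predicted. At the full 35° tilt the arm nearly runs out of reach. So I'll grip with the tool tilted 29°, which works because the pads lie on the ±y faces, and the whole 100 mm draw stays reachable.

```bash
cat >> h.py <<'E'
Z=R.from_euler('z',fit[2])
def tilt(deg):
    t=np.radians(deg);return Z*R.from_matrix(np.array([[-np.cos(t),0,-np.sin(t)],[0,1,0],[np.sin(t),0,-np.cos(t)]]))
CB=np.array([-.0584,.044,.093])
def gpose(d,deg=29,off=.030,ahead=.065):
    Q=tilt(deg);return w(fit,CB+(off+d)*U)[0]-ahead*Q.apply([0,0,1]),Q
E
python3 - <<'E'
from h import *
plan([gpose(.1),gpose(.0)],step=.03)
E
```

```text
t 9.1 pos [0.6453 0.19   0.2684] rpy [-3.138 -0.534  2.854] q [-0.169  1.217 -0.47   0.438  0.104  1.951  0.863] F [-0.  -0.7  1. ] w 0.0858
[[-0.013, 0.006, 0.007], [0.003, 0.0, 0.025], [0.002, 0.0, 0.024], [0.003, 0.0, 0.025], [0.003, 0.0, 0.025]] 
 [[0.002, -0.028, -0.01], [0.0, 0.0, 0.0], [0.0, 0.0, 0.0], [0.0, 0.0, 0.0], [0.0, 0.0, 0.0]]
end [0.5989 0.2093 0.1745] [ 3.141 -0.506  2.866]
```

play_rows(travel=[[-0.013,0.006,0.007],[0,0,0],[0,0,0]], delta_rot=[[0.002,-0.028,-0.01],[0,0,0],[0,0,0]], claw=[1,1,1])

```text
t: 9.4
tcp_pos: [0.6542, 0.1932, 0.2559]
tool_rot: [3.141, -0.508, 2.865]
ft_force: [-0.0, -0.7, -0.2]
width: 0.0856
gripper_force: 0.0
```

Run:
```python
from h import *
plan([gpose(.0)],step=.027)
```

```text
t 9.4 pos [0.6542 0.1932 0.2559] rpy [ 3.141 -0.508  2.865] q [-0.182  1.241 -0.46   0.402  0.119  1.941  0.884] F [-0.  -0.7 -0.2] w 0.0856
[[0.003, 0.0, 0.025], [0.002, 0.0, 0.025], [0.003, 0.0, 0.024], [0.003, 0.001, 0.025]] 
 [[0.0, 0.0, 0.0], [0.0, -0.001, 0.0], [0.001, 0.0, 0.0], [0.0, -0.001, 0.0]]
end [0.599  0.21   0.1747] [-3.141 -0.506  2.865]
```

play_rows(travel=[[0.003,0.0,0.025],[0.002,0.0,0.025],[0.003,0.0,0.024],[0.001,0.001,0.012],[0.002,0,0.013],[0,0,0]], delta_rot=[[0,0,0],[0,0,0],[0,0,0],[0,0,0],[0,0,0],[0,0,0]], claw=[1,1,1,1,1,1])

```text
t: 10.0
tcp_pos: [0.5983, 0.2099, 0.174]
tool_rot: [-3.141, -0.509, 2.865]
ft_force: [0.2, 0.4, -0.1]
width: 0.0855
gripper_force: 0.0
```

play_rows(travel=[[0,0,0],[0,0,0],[0,0,0],[0,0,0],[0,0,0],[0,0,0]], delta_rot=[[0,0,0],[0,0,0],[0,0,0],[0,0,0],[0,0,0],[0,0,0]], claw=[0.5,0.2,0,-0.3,-1,-1])

```text
t: 10.6
tcp_pos: [0.5997, 0.2096, 0.1744]
tool_rot: [3.141, -0.507, 2.864]
ft_force: [2.3, -1.8, 6.0]
width: 0.0485
gripper_force: 60.8
```

Run:
```python
from h import *
from plant import env
a=env.camera("wrist");np.savez("wrist4.npz",**a);b=env.camera("scene");np.savez("scene4.npz",**b)
im=np.hstack([a["img"],cv2.resize(b["img"][90:210,250:346],(288,360),interpolation=cv2.INTER_CUBIC)[0:384] if 0 else cv2.resize(b["img"][90:218,250:346],(288,384),interpolation=cv2.INTER_CUBIC)])
cv2.imwrite("pics/g4.png",im)
plan([gpose(.1)],step=.027)
```

```text
t 10.7 pos [0.5997 0.2097 0.1744] rpy [ 3.141 -0.507  2.864] q [-0.143  1.182 -0.477  0.906  0.119  1.508  0.834] F [ 1.7 -2.1  5.8] w 0.0487
[[-0.002, 0.0, -0.025], [-0.003, 0.0, -0.025], [-0.002, 0.0, -0.024], [-0.003, 0.0, -0.025]] 
 [[0.0, 0.0, 0.0], [0.0, 0.0, 0.0], [0.0, -0.001, -0.001], [0.001, 0.0, 0.0]]
end [0.6543 0.1941 0.2561] [-3.141 -0.506  2.866]
```

View pics/g4.png

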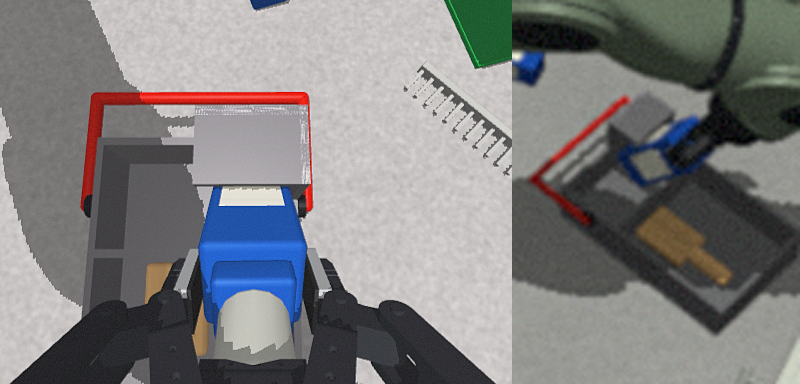

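The pads sit on both flat sides of the body (crop 195–315, row 270), the cap is just short of the palm, and the width is 48.6 mm. I'll draw along the axis in small steps.

play_rows(travel=[[-0.001,0.0,-0.008],[-0.001,0.0,-0.01],[-0.001,0.0,-0.01],[-0.001,0.0,-0.01]], delta_rot=[[0,0,0],[0,0,0],[0,0,0],[0,0,0]], claw=[-1,-1,-1,-1])

```text
t: 11.1
tcp_pos: [0.6209, 0.2035, 0.2055]
tool_rot: [-3.141, -0.508, 2.864]
ft_force: [-0.7, -1.0, -4.1]
width: 0.0484
gripper_force: 63.5
```

play_rows(travel=[[-0.001,0.0,-0.01],[-0.001,0.0,-0.01],[-0.001,0.0,-0.01],[-0.001,0.0,-0.01],[-0.001,0,-0.01],[-0.001,0,-0.01]], delta_rot=[[0,0,0],[0,0,0],[0,0,0],[0,0,0],[0,0,0],[0,0,0]], claw=[-1,-1,-1,-1,-1,-1])

```text
t: 11.7
tcp_pos: [0.6539, 0.194, 0.2551]
tool_rot: [-3.141, -0.508, 2.864]
ft_force: [-0.0, 0.4, -3.8]
width: 0.0487
gripper_force: 63.5
```

Run:
```python
from h import *
plan([gpose(.1)],step=.027)
```

```text
t 11.7 pos [0.6539 0.194  0.2551] rpy [-3.141 -0.508  2.864] q [-0.183  1.241 -0.457  0.406  0.117  1.938  0.882] F [-0.   0.4 -3.8] w 0.0487
[[0.0, 0.0, -0.001]] 
 [[0.0, -0.002, -0.001]]
end [0.6543 0.1939 0.256 ] [ 3.142 -0.506  2.865]
```

It came out cleanly, with about 4 N hanging (~0.4 kg). Next I'll right it while moving back and up, then carry it to above the pad.

Run:
```python
from h import *
Q=R.from_euler('z',-.7)*tilt(-6);P=np.array([fit[4],fit[5],.275])-.065*Q.apply([0,0,1]);print(P)
plan([([.60,.20,.32],tilt(0)),(P,Q)],step=.035,turn=.1)
```

```text
[ 0.61799523 -0.26712238  0.33964392]
t 11.7 pos [0.6539 0.194  0.2551] rpy [-3.141 -0.508  2.864] q [-0.183  1.241 -0.457  0.406  0.117  1.938  0.882] F [-0.   0.4 -3.8] w 0.0487
[[0.013, -0.001, -0.005], [0.013, -0.002, -0.006], [0.012, -0.001, -0.008], [0.011, -0.002, -0.008], [0.011, -0.001, -0.009], [0.009, -0.002, -0.01], [-0.01, -0.032, -0.001], [-0.012, -0.031, -0.002], [-0.014, -0.03, -0.001], [-0.015, -0.03, -0.001], [-0.016, -0.029, 0.0], [-0.018, -0.029, -0.001]] 
 [[0.0, -0.085, 0.0], [0.0, -0.084, 0.0], [0.0, -0.085, -0.001], [0.0, -0.085, 0.0], [0.0, -0.084, 0.0], [0.0, -0.085, 0.0], [0.003, -0.007, 0.05], [0.002, -0.007, 0.05], [0.003, -0.007, 0.05], [0.002, -0.008, 0.05], [0.003, -0.007, 0.05], [0.003, -0.007, 0.05]]
[[-0.019, -0.027, 0.0], [-0.021, -0.026, 0.0], [-0.022, -0.025, 0.0], [-0.023, -0.025, 0.0], [-0.024, -0.022, 0.001], [-0.026, -0.022, 0.001], [-0.026, -0.021, 0.001], [-0.027, -0.019, 0.001]] 
 [[0.002, -0.007, 0.05], [0.003, -0.007, 0.05], [0.002, -0.007, 0.05], [0.003, -0.008, 0.05], [0.003, -0.007, 0.049], [0.002, -0.007, 0.05], [0.003, -0.007, 0.05], [0.003, -0.007, 0.05]]
end [ 0.6174 -0.267   0.3399] [-3.141  0.105  2.166]
```

play_rows(travel=[[0.013,-0.001,-0.005],[0.013,-0.002,-0.006],[0.012,-0.001,-0.008],[0.011,-0.002,-0.008],[0.011,-0.001,-0.009],[0.009,-0.002,-0.01],[-0.01,-0.032,-0.001],[-0.012,-0.031,-0.002],[-0.014,-0.03,-0.001],[-0.015,-0.03,-0.001],[-0.016,-0.029,0.0],[-0.018,-0.029,-0.001]], delta_rot=[[0.0,-0.085,0.0],[0.0,-0.084,0.0],[0.0,-0.085,-0.001],[0.0,-0.085,0.0],[0.0,-0.084,0.0],[0.0,-0.085,0.0],[0.003,-0.007,0.05],[0.002,-0.007,0.05],[0.003,-0.007,0.05],[0.002,-0.008,0.05],[0.003,-0.007,0.05],[0.003,-0.007,0.05]], claw=[-1,-1,-1,-1,-1,-1,-1,-1,-1,-1,-1,-1])

```text
t: 12.9
tcp_pos: [0.6097, -0.0017, 0.327]
tool_rot: [-3.128, 0.035, 2.564]
ft_force: [-0.0, 0.3, -4.2]
width: 0.0487
gripper_force: 63.7
```

play_rows(travel=[[-0.019,-0.027,0.0],[-0.021,-0.026,0.0],[-0.022,-0.025,0.0],[-0.023,-0.025,0.0],[-0.024,-0.022,0.001],[-0.026,-0.022,0.001],[-0.026,-0.021,0.001],[-0.027,-0.019,0.001],[0,0,0],[0,0,0]], delta_rot=[[0.002,-0.007,0.05],[0.003,-0.007,0.05],[0.002,-0.007,0.05],[0.003,-0.008,0.05],[0.003,-0.007,0.049],[0.002,-0.007,0.05],[0.003,-0.007,0.05],[0.003,-0.007,0.05],[0,0,0],[0,0,0]], claw=[-1,-1,-1,-1,-1,-1,-1,-1,-1,-1])

```text
t: 13.9
tcp_pos: [0.6193, -0.2672, 0.3368]
tool_rot: [-3.134, 0.096, 2.166]
ft_force: [-0.7, 1.6, -5.2]
width: 0.0487
gripper_force: 63.9
```

Run:
```python
from h import *
from plant import env
p,r=plan([(np.array([.5,0,0]),down(0))]) if 0 else (env.get_state()["tcp_pos"],R.from_euler('xyz',env.get_state()["tool_rot"]))
print(p,r.as_euler('xyz'),env.get_state()["ft_force"],env.get_state()["qpos"].round(2))
ims=[]
con=p+.065*r.apply([0,0,1]); yaw=np.arctan2(*r.as_matrix()[[1,0],0])
for n,f in(("scene",5),("top",4)):
    c=env.camera(n);np.savez(n+"5.npz",**c)
    u0=proj(c,con-[0,0,.06])[0].astype(int)
    x0,y0=u0-[45,50];im=cv2.resize(c["img"][y0:y0+100,x0:x0+90],None,fx=4.4,fy=4.4,interpolation=cv2.INTER_CUBIC)
    # predicted upright box 50x50, top at con+.010, foot at con-.12
    for z in(.010,-.12):
        B=np.array([[a*.025,b*.025,0] for a,b in((1,1),(1,-1),(-1,-1),(-1,1))])
        B=R.from_euler('z',yaw).apply(B)+con+[0,0,z]
        cv2.polylines(im,[((proj(c,B)-[x0,y0]+.5)*4.4).astype(int)],True,(0,255,255),1)
    ims.append(im)
cv2.imwrite("pics/p5.png",np.hstack(ims))
```

```text
[ 0.61934299 -0.2671556   0.33682803] [-3.1336828   0.09550495  2.16577438] [-0.67411744  1.55710358 -5.21471718] [ 0.42  0.83 -0.21  1.08  0.24  1.19  0.79]
```

View pics/p5.png

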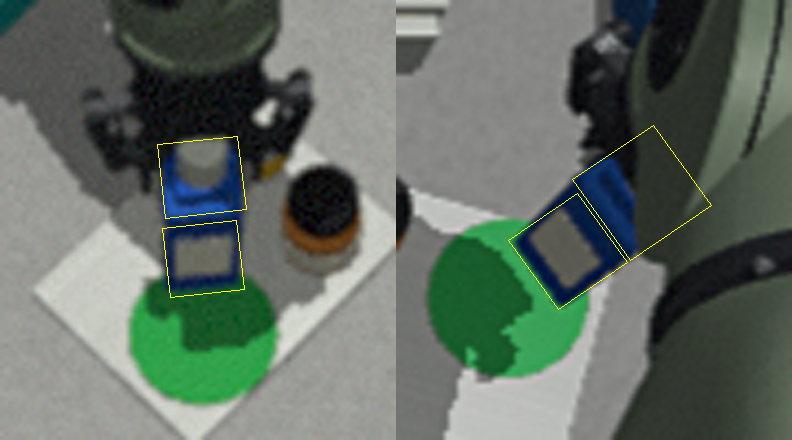

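The upright model box matches the held bottle in both views (foot at crop (205,260) left and (570,250) right), so it hangs vertical. I'll work out the descent.

Run:
```python
from h import *
Q=R.from_euler('z',-.7)*tilt(-6);P=np.array([fit[4],fit[5],.149])-.065*Q.apply([0,0,1])
p,r=plan([(P,Q)],step=.03)
print("1mm down in tool:",Q.inv().apply([0,0,-.001]).round(5))
```

```text
t 14.0 pos [ 0.6196 -0.2659  0.337 ] rpy [-3.134  0.095  2.168] q [ 0.417  0.825 -0.208  1.079  0.236  1.188  0.795] F [-0.   0.7 -3.7] w 0.0488
[[0.002, 0.0, 0.025], [0.003, 0.0, 0.024], [0.002, -0.001, 0.025], [0.003, 0.0, 0.024], [0.002, 0.0, 0.025]] 
 [[-0.001, -0.002, 0.0], [-0.002, -0.002, 0.001], [-0.001, -0.002, 0.0], [-0.002, -0.001, 0.001], [-0.001, -0.002, 0.0]]
end [ 0.6185 -0.267   0.2134] [-3.141  0.105  2.166]
1mm down in tool: [0.0001  0.      0.00099]
```

play_rows(travel=[[0.002,0.0,0.025],[0.003,0.0,0.024],[0.002,-0.001,0.025],[0.003,0.0,0.024],[0.002,0.0,0.025],[0,0,0],[0,0,0.005],[0,0,0.004],[0,0,0]], delta_rot=[[-0.001,-0.002,0.0],[-0.002,-0.002,0.001],[-0.001,-0.002,0.0],[-0.002,-0.001,0.001],[-0.001,-0.002,0.0],[0,0,0],[0,0,0],[0,0,0],[0,0,0]], claw=[-1,-1,-1,-1,-1,-1,-1,-1,-1])

```text
t: 14.9
tcp_pos: [0.619, -0.2687, 0.2048]
tool_rot: [-3.141, 0.106, 2.165]
ft_force: [-0.3, 0.2, -4.1]
width: 0.0485
gripper_force: 64.1
```

Run:
```python
from h import *
from plant import env
s=env.get_state();p=s["tcp_pos"];r=R.from_euler('xyz',s["tool_rot"]);print(p,s["tool_rot"],s["ft_force"])
con=p+.065*r.apply([0,0,1]);yaw=np.arctan2(*r.as_matrix()[[1,0],0]);print("con",con,"pad",fit[4:])
ims=[]
for n in("scene","top"):
    c=env.camera(n);np.savez(n+"6.npz",**c)
    x0,y0=proj(c,con-[0,0,.06])[0].astype(int)-[45,50];im=cv2.resize(c["img"][y0:y0+100,x0:x0+90],None,fx=4.4,fy=4.4,interpolation=cv2.INTER_CUBIC)
    d=lambda B,col:cv2.polylines(im,[((proj(c,B)-[x0,y0]+.5)*4.4).astype(int)],True,col,1)
    for z in(.010,-.12):
        B=np.array([[a*.025,b*.025,0] for a,b in((1,1),(1,-1),(-1,-1),(-1,1))])
        d(R.from_euler('z',yaw).apply(B)+con+[0,0,z],(0,255,255))
    a=np.linspace(0,6.28,40);d(np.c_[fit[4]+.055*np.cos(a),fit[5]+.055*np.sin(a),0*a+.012],(255,0,255))
    ims.append(im)
cv2.imwrite("pics/p6.png",np.hstack(ims))
```

```text
[ 0.61895633 -0.26871117  0.20477409] [-3.14130381  0.10564032  2.16468321] [-0.32150339  0.15672337 -4.11615102]
con [ 0.6227761  -0.27440195  0.14013645] pad [ 0.62180091 -0.27275087]
```

View pics/p6.png

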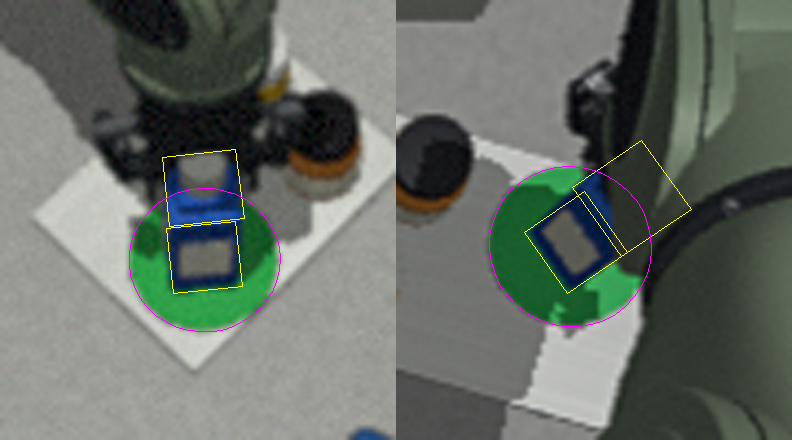

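The foot box is centred on the pad ring in both views, with the bottle upright and the foot about 8 mm above the pad. I'll lower gently and watch Fz.

play_rows(travel=[[0,0,0.002],[0,0,0.002],[0,0,0]], delta_rot=[[0,0,0],[0,0,0],[0,0,0]], claw=[-1,-1,-1])

```text
t: 15.3
tcp_pos: [0.6189, -0.2691, 0.2001]
tool_rot: [-3.141, 0.105, 2.165]
ft_force: [-0.5, -0.3, -4.5]
width: 0.0484
gripper_force: 64.1
```

play_rows(travel=[[0,0,0.001],[0,0,0.001],[0,0,0]], delta_rot=[[0,0,0],[0,0,0],[0,0,0]], claw=[-1,-1,-1])

```text
t: 15.6
tcp_pos: [0.6191, -0.2692, 0.1982]
tool_rot: [-3.141, 0.105, 2.165]
ft_force: [-0.1, -0.4, -2.8]
width: 0.0487
gripper_force: 64.1
```

play_rows(travel=[[0,0,0.001],[0,0,0]], delta_rot=[[0,0,0],[0,0,0]], claw=[-1,-1])

```text
t: 15.8
tcp_pos: [0.6192, -0.2693, 0.1972]
tool_rot: [-3.141, 0.105, 2.165]
ft_force: [0.1, -0.1, -4.9]
width: 0.0491
gripper_force: 64.1
```

play_rows(travel=[[0,0,0.001],[0,0,0]], delta_rot=[[0,0,0],[0,0,0]], claw=[-1,-1])

```text
t: 16.0
tcp_pos: [0.6193, -0.2695, 0.1964]
tool_rot: [-3.141, 0.105, 2.165]
ft_force: [-0.3, 0.2, -2.0]
width: 0.0485
gripper_force: 64.2
```

play_rows(travel=[[0,0,0.001],[0,0,0]], delta_rot=[[0,0,0],[0,0,0]], claw=[-1,-1])

```text
t: 16.2
tcp_pos: [0.6195, -0.2697, 0.1963]
tool_rot: [-3.141, 0.106, 2.164]
ft_force: [-3.7, 1.5, 10.2]
width: 0.0485
gripper_force: 65.8
```

play_rows(travel=[[0,0,0.001],[0,0,0]], delta_rot=[[0,0,0],[0,0,0]], claw=[-1,-1])

```text
t: 16.4
tcp_pos: [0.6196, -0.27, 0.1963]
tool_rot: [3.141, 0.107, 2.164]
ft_force: [-7.4, 2.7, 22.9]
width: 0.0486
gripper_force: 67.3
```

Contact at TCP z = 0.196. I'll back off the last 1.5 mm of pressing, then open gently.

play_rows(travel=[[0,0,-0.001],[0,0,-0.0005],[0,0,0]], delta_rot=[[0,0,0],[0,0,0],[0,0,0]], claw=[-1,-1,-1])

```text
t: 16.7
tcp_pos: [0.6194, -0.2696, 0.1963]
tool_rot: [-3.141, 0.106, 2.165]
ft_force: [-2.8, 0.8, 8.9]
width: 0.0488
gripper_force: 65.5
```

play_rows(travel=[[0,0,0],[0,0,0],[0,0,0],[0,0,0],[0,0,0],[0,0,0]], delta_rot=[[0,0,0],[0,0,0],[0,0,0],[0,0,0],[0,0,0],[0,0,0]], claw=[0.18,0.22,0.28,0.35,0.5,0.7])

```text
t: 17.3
tcp_pos: [0.6193, -0.2695, 0.1959]
tool_rot: [-3.141, 0.105, 2.165]
ft_force: [0.5, 0.6, 0.1]
width: 0.0725
gripper_force: 0.0
```

Run:
```python
from h import *
Q=R.from_euler('z',-.7)*tilt(-6)
p,r=plan([(np.array([.6196,-.27,.1963])-.13*Q.apply([0,0,1]),Q)],step=.026)
```

```text
t 17.3 pos [ 0.6193 -0.2695  0.1959] rpy [-3.141  0.105  2.165] q [ 0.418  0.962 -0.18   1.279  0.286  0.844  0.73 ] F [0.5 0.6 0.1] w 0.0725
[[0.0, 0.0, -0.022], [0.0, 0.0, -0.021], [0.0, 0.0, -0.022], [0.0, 0.0, -0.022], [-0.001, 0.0, -0.022], [0.0, 0.0, -0.021]] 
 [[0.0, 0.0, 0.0], [0.0, 0.0, 0.0], [0.0, 0.0, 0.0], [0.0, 0.0, 0.0], [0.0, 0.0, -0.001], [-0.001, 0.001, 0.0]]
end [ 0.6123 -0.2589  0.3253] [3.141 0.104 2.166]
```

play_rows(travel=[[0,0,-0.01],[0,0,-0.015],[0,0,-0.02],[0,0,-0.022],[0,0,-0.022],[0,0,-0.022],[0,0,-0.02],[0,0,-0.02],[0,-0.04,0],[0,-0.04,0],[0,-0.04,0],[0,-0.04,0]], delta_rot=[[0,0,0],[0,0,0],[0,0,0],[0,0,0],[0,0,0],[0,0,0],[0,0,0],[0,0,0],[0,0,0],[0,0,0],[0,0,0],[0,0,0]], claw=[0.8,1,1,1,1,1,1,1,1,1,1,1])

```text
t: 18.5
tcp_pos: [0.4764, -0.3463, 0.3476]
tool_rot: [-3.141, 0.107, 2.165]
ft_force: [1.7, -2.0, 0.1]
width: 0.0854
gripper_force: 0.0
```

Run:
```python
from h import *
from plant import env
s=env.get_state();print(s["tcp_pos"],s["ft_force"],s["t"])
a,b=env.camera("scene"),env.camera("top")
for c,col in((a,0),(b,0)):
    u=(proj(c,[[fit[4],fit[5],.012],[fit[4],fit[5],.192]])).round(1);print(u.tolist())
cv2.imwrite("pics/f7.png",np.hstack([cv2.resize(a["img"][100:310,200:360],(400,525),interpolation=cv2.INTER_CUBIC),cv2.resize(b["img"][95:305,230:390],(400,525),interpolation=cv2.INTER_CUBIC)]))
```

```text
[ 0.47640211 -0.34627623  0.34763545] [ 1.73674326 -2.00144306  0.1461602 ] 18.5
[[256.0, 273.3], [255.4, 250.9]]
[[341.2, 147.4], [359.3, 133.1]]
```

View pics/f7.png

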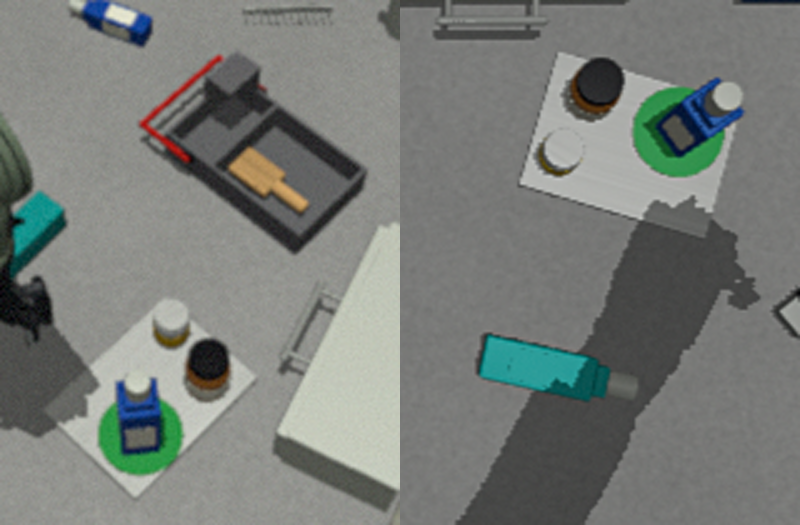

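The bottle stands upright on the pad. Its cap is at top px (361,133) against (359,133) for dead centre. The handle is flat, and the jar, tin and brush are in place. Handing in.

```bash
python3 -c "
from plant import env
print(env.job_done())"
```

```text
the job is handed in; nothing more can be done
None
```

I folded the handle flat to its stop, then drew the bottle out and stood it upright, cap up, within about 5 mm of the pad's centre. I handed the job in at about 18.6 s; the hand-in returned no verdict.

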